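# Slide the tall cheese crate home into its bay

### The arm

A 6-joint arm with a two-finger parallel gripper is mounted at the origin on the work surface. World frame = base frame: x ahead of the robot, y to its left, z up, the work surface at z = 0. Lengths are in m, angles in rad, forces in N, time in s.
With the tool pointing down it reaches from about 0.375 to 0.975 m from the base axis. Payload 3.8 kg.
Tool frame: the origin (TCP) lies midway between the tips of the shut fingers; the grasp point (between the pads) lies 19 mm behind it; z points along the fingers, y is the line along which they close (so a half turn about z gives the same grasp; the last joint's range is limited). The gripper opens to 85 mm and grips with 20 to 120 N. Pads are 22 mm wide; open, the fingers measure 114 mm over their backs; the gripper's body (76 mm by 85 mm) begins 54 mm behind the grasp point. The pads swing forward as they close: fully open they stand 13 mm farther back than shut.
Start: joints at [-0.037, 0.264, 1.604, -0, 1.274, -0.037], TCP at [0.675, -0, 0.231] pointing down, gripper open.
Joint ranges: [-2.63, 2.63], [-0.94, 2.18], [0.31, 2.57], [-1.31, 4.45], [0, 2.66], [-2.55, 2.55]. Speed limits (rad/s): [2.57, 2.57, 3.14, 3.14, 3.14, 3.14].

### API

Orientations are given as a rotation vector (axis times angle).
In Python, from workcell import bot gives the robot as it stands.
- The arm moves only by the tool step_arm, never from a script. Its argument "motion" is a list of rows, each a list of 5 numbers: the finger opening in cm, from 0 to 8.54, then the shift along the tool's x, y, z in cm, then the turn about the tool's z in degrees. In form: [[claw, dx, dy, dz, twist], ...]. A call has 1 to 20 rows; each row is the pose to reach, as a shift and turn from the pose commanded when the call began, along the tool's axes at that moment; what a row does not reach only later rows make up. A row lasts 1/10 s, in which the tool goes at most 50 mm and 8.59 degrees, less where a joint would pass 70% of its speed; a pose out of reach is approached as far as the arm can. A call with a gripper value outside its range is refused whole. The fingers move at their own pace and stop on an object; "force" is the grip in N (left out, the last holds). Time passes only in rows, so rows that repeat a pose let the fingers close. It gives the time, the measured TCP pose, the force, the opening and the grip force at its end, in the units of the state.
- bot.read_state(): the state, without advancing time (a new reading comes with each control period).
- bot.read_camera(name): name is "scene" or "side" or "wrist"; returns (picture, depth): 384x512x3 uint8, red, green, blue; 384x512 float32, m along the optical axis (not along the pixel's ray), 0 where there is no reading.
- bot.calibration(name): a dict with "mtx" (3x3 intrinsics, pixels), "k1" (the pictures are not rectified: a ray, as slopes to the right and down, at radius r is drawn at 1 + k1 r^2 times it, then the intrinsics apply), "origin" and "orientation" of the camera in the world; the wrist camera has in their place "T_tool_cam" (4x4, takes a point from camera to tool coordinates, whose origin is the TCP and whose axes are the flange's). Camera axes: x right, y up, looking along -z (the intrinsics and any distortion apply to the point x, -y, -z); pixel columns grow to the right and rows downward; lengths in m; the calibration is good to about 2 mm. A picture is of the moment at which its call begins: read the wrist's pose just before it. calibration takes no time and is no camera call.
- bot.finish_job(): hands the job in; it is judged then, once.
The state is a dict: "time": time; "q": joint angles; "joint_vel": joint speeds; "joint_torque": joint torques, N m; "tool_pos": TCP position; "tcp_rot": TCP orientation; "wrist_force": force on the tool from outside, world axes, zero at the start; "torque": the same for the moment, N m; "width": opening from 0.0 (shut) to 1.0 (fully open); "grip_force": force on a finger pad.
Only numpy, scipy, OpenCV 4.12 (cv2) and the standard library are available. Lean on these libraries where they do the work, as an engineer would, in place of code of your own. Each camera call takes 0.05 s, during which the arm holds its last target. There are 200 camera calls.

### The job

The tall, heavy cheese crate stands out on the counter. Push it with the fingers low at its wooden foot, never on the slatted part above, so that it slides along upright instead of tipping, into the low steel bay until it is fully home against the end stop and square between the side fences. Do not lift or rock it, leave the other goods on the counter where they are, and finish clear of the crate.

Things in the scene. Friction and masses are not known exactly. Their poses are not given: they have to be found in the camera images.
- crate: Tall slatted crate of pale wood full of yellow cheese, loose, 1.4 to 2.2 kg, 250 mm high. Origin: centre of its underside, z up. Solid foot 110 mm (x) by 140 mm (y), 45 mm high; above it the slatted box, 80 by 110 mm, centred: the foot juts out 15 mm all round. Its x axis starts within 35 degrees of the bay's. Pushed at the foot it slides upright (4 to 20 N); pushed above 70 mm it may tip.
- crate_top: The slatted upper part of the crate with the cheese in it, fixed to the foot: 80 mm (x) by 110 mm (y), from 45 to 230 mm above the counter, with two cheese pieces standing out of its top to 250 mm. Not to be pushed or gripped. Origin: centre of its underside, 45 mm above the crate's origin, axes as the crate's.
- crate_push (a point): Middle of the crate's wide foot face that is turned away from the bay, the one to push: 55 mm behind the crate's origin (crate x = -55 mm), 22 mm above the counter. The upright face is 140 mm wide and 45 mm high, axes as the crate's (x points into the crate).
- bay: Low U-shaped bay of steel sheet 6 mm thick, 32 mm high, fixed, open to the counter below. Origin: on the counter, where the crate's origin lies when home (same yaw too). Its x axis points from the mouth in to the end stop, inner face at x = +55 mm. Side fences: inner faces at y = -80 and +80 mm, from x = -30 to +55 mm: 10 mm to spare on either side of the foot.
- bay_mouth (a point): Middle of the bay's mouth, on the counter, 73 mm before the bay's origin (bay x = -73 mm), axes as the bay's. From the fences' ends (x = -30 mm) lips flare out by 30 degrees to here, where the mouth is 210 mm wide. The crate's pushed face, when home, is at bay x = -55 mm, between the lips.
- low_crate: Bystander: low open slatted wooden crate, 120 x 180 x 80 mm high, empty, on the far side of the counter. Origin: centre of its underside.
- mustard: Bystander: closed glass jar, 60 mm across, 90 mm high, standing beside the bay's outer fence on the far side from the robot. Origin: centre of its underside.
- pot: Bystander: small terracotta cup, 74 mm across, 75 mm high. Origin: centre of its underside.
- ramekin: Bystander: small white china cup, 60 mm across, 50 mm high, standing just behind the bay's end stop. Origin: centre of its underside.
- cheese: Bystander: block of yellow cheese with a brown rind, 80 x 110 x 60 mm high. Origin: centre of its underside.
- can: Bystander: closed tin, 66 mm across, 100 mm high. Origin: centre of its underside.
Not all that is in view belongs to the job. What is shaped like the crate but green is not meant.

How it is judged:
By the outcome, as a careful person would: the job done as asked, in the order asked, and still so for the second after the job is handed in, with the robot touching nothing.
It also fails if it takes over 64 s, if anything falls off the work surface, if the arm or the gripper's body presses on something with over 40 N, if the wrist force passes 120 N, or if a joint passes its speed limit or range.

## Working session

There is one attempt and no reset: what is moved stays moved. The work goes in short steps, Python scripts to look and compute and a tool call to move; the robot and the scene stay as the last step left them, time stands still between calls to the robot, and variables do not carry over. Pictures are saved under pics/ and viewed, at most 10 in all, crops included, and the job is handed in when it is done.

Besides the shell and the picture viewer there is one more tool, called after "Request:" as name([rows], argument=value, ...), one row to a line, values as JSON. step_arm: Moves the arm, as the interface text tells. Its arguments: {"type":"object","properties":{"motion":{"type":"array","items":{"type":"array","items":{"type":"number"}}},"force":{"type":"number"}},"required":["motion"]}

```bash
ls; mkdir -p pics; cat > h.py <<'E'
import numpy as np, cv2
from scipy.spatial.transform import Rotation as R
from workcell import bot
def cam(n):
    c=bot.calibration(n); 
    if n=='wrist':
        s=bot.read_state(); T=np.eye(4);T[:3,:3]=R.from_rotvec(s['tcp_rot']).as_matrix();T[:3,3]=s['tool_pos']
        T=T@np.array(c['T_tool_cam'])
    else:
        T=np.eye(4); o=np.array(c['orientation']); T[:3,:3]=o if o.shape==(3,3) else R.from_rotvec(o).as_matrix(); T[:3,3]=c['origin']
    return np.array(c['mtx']),c['k1'],T
def rays(px,C):
    K,k,T=C; px=np.array(px,float).reshape(-1,2)
    d=np.c_[(px[:,0]-K[0,2])/K[0,0],(px[:,1]-K[1,2])/K[1,1]]; u=d.copy()
    for _ in range(10): u=d/(1+k*(u**2).sum(1,keepdims=True))
    return np.c_[u[:,0],-u[:,1],-np.ones(len(u))]@T[:3,:3].T, T[:3,3]
def onplane(px,C,z):
    r,o=rays(px,C); return o+r*((z-o[2])/r[:,2])[:,None]
def cloud(D,C):
    h,w=D.shape; v,u=np.mgrid[:h,:w]
    r,o=rays(np.c_[u.ravel(),v.ravel()],C); P=o+r*D.ravel()[:,None]; P[D.ravel()==0]=np.nan
    return P.reshape(h,w,3)
E
python3 - <<'E'
from h import *
for n in ('scene','side'):
    C=cam(n); p,d=bot.read_camera(n); cv2.imwrite(f'pics/{n}1.png',p[:,:,::-1]); np.savez(f'{n}1.npz',p=p,d=d)
    print(n,C[2].round(2).tolist(),C[1])
print(bot.read_state()['tcp_rot'])
E
```

```text
pics
scene [[0.7, -0.6, 0.39, 0.95], [0.72, 0.58, -0.39, -0.42], [0.01, 0.55, 0.83, 1.09], [0.0, 0.0, 0.0, 1.0]] -0.011755313852434196
side [[-0.9, 0.29, -0.34, 0.04], [-0.44, -0.6, 0.66, 0.88], [-0.01, 0.74, 0.67, 0.88], [0.0, 0.0, 0.0, 1.0]] -0.023521352415943216
[-2.22038325e+00 -2.22039974e+00  2.20597204e-03]
```

View pics/scene1.png

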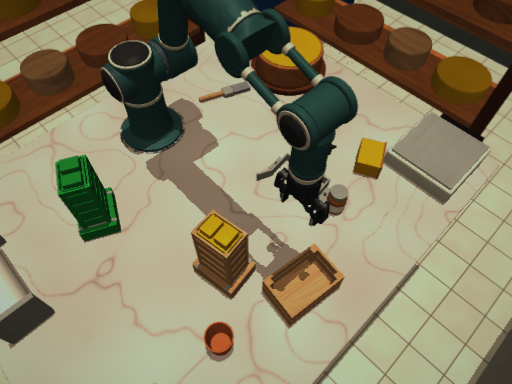

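View pics/side1.png

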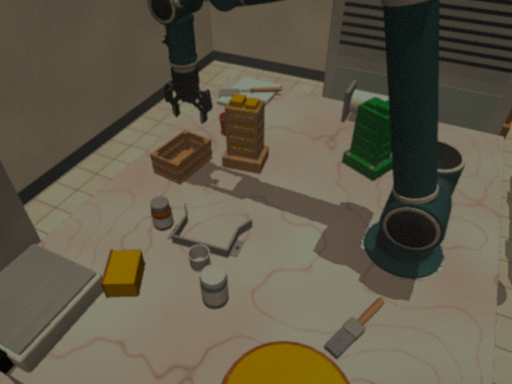

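The scene view shows the crate at (222,260), with the low crate at (303,285) and the pot at (219,338). The side view shows the bay at (212,230), with mustard (161,212), ramekin (200,257) and can (214,287) around it. The green decoy is at (372,140).

```bash
cat > m.py <<'E'
from h import *
np.set_printoptions(precision=4,suppress=True)
z=np.load('side1.npz'); C=cam('side'); P=cloud(z['d'],C)
for n,px in dict(mustard=(161,200),can=(214,272),ram=(200,250),cheese=(125,262)).items(): print(n,P[px[1],px[0]])
# bay top rim: z 24..36mm in ROI
m=np.zeros(P.shape[:2],bool); m[200:255,165:260]=1
b=m&(P[...,2]>.025)&(P[...,2]<.040)
im=z['p'].copy(); 
print(b.sum())
big=cv2.resize(im[195:260,155:265,::-1],None,fx=7,fy=7,interpolation=cv2.INTER_CUBIC); cv2.imwrite('pics/bay.png',big)
# crate: both views
for n,(u0,u1,v0,v1) in dict(side=(215,275,90,175),scene=(185,258,205,300)).items():
    z=np.load(n+'1.npz'); C=cam(n); Q=cloud(z['d'],C)[v0:v1,u0:u1].reshape(-1,3)
    for lo,hi in ((.035,.05),(.22,.238)):
        q=Q[(Q[:,2]>lo)&(Q[:,2]<hi)]
        print(n,lo,len(q),np.median(q,0),cv2.minAreaRect((q[:,:2]*1000).astype(np.float32)))
E
python3 m.py
```

```text
mustard [0.6595 0.2103 0.0887]
can [0.3901 0.3733 0.0974]
ram [0.4934 0.279  0.0261]
cheese [0.6289 0.4204 0.0582]
456
side 0.035 361 [ 0.5541 -0.1308  0.0424] ((615.8026123046875, -231.30136108398438), (165.15968322753906, 299.1453857421875), 30.829269409179688)
side 0.22 327 [ 0.5651 -0.1454  0.2271] ((577.798828125, -166.25025939941406), (112.56979370117188, 84.60240936279297), 10.353170394897461)
scene 0.035 584 [ 0.6275 -0.2083  0.0456] ((580.006103515625, -170.1778564453125), (140.01449584960938, 111.94416046142578), 9.100863456726074)
scene 0.22 822 [ 0.5902 -0.187   0.2298] ((579.4732666015625, -170.66226196289062), (110.78271484375, 81.49492645263672), 8.588170051574707)
```

View pics/bay.png

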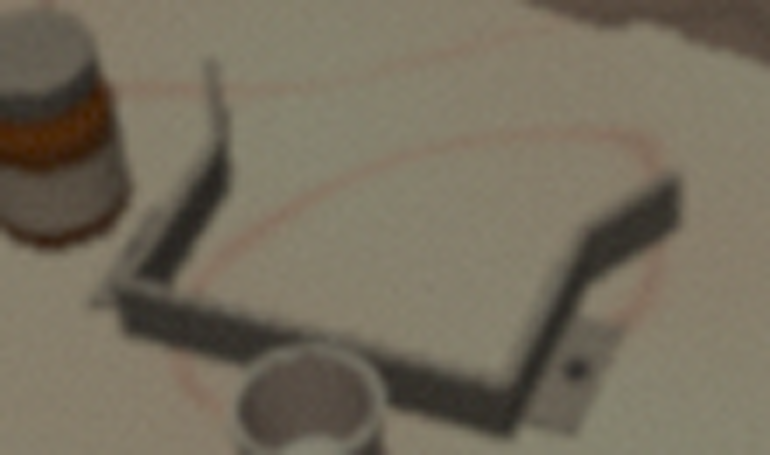

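```bash
cat > m2.py <<'E'
from h import *
np.set_printoptions(precision=4,suppress=True)
z=np.load('side1.npz'); C=cam('side')
crop=np.array([(118,288),(515,385),(222,150),(583,235),(210,62),(675,178)],float)
px=crop/7+(155,195)-.43
W=onplane(px,C,.032)[:,:2]
M=np.array([(61,-86),(61,86),(-30,-83),(-30,83),(-73,-107),(-73,107)])/1000.
mc,wc=M.mean(0),W.mean(0); H=(M-mc).T@(W-wc); a=np.arctan2(H[0,1]-H[1,0],H[0,0]+H[1,1])
Rm=np.array([[np.cos(a),-np.sin(a)],[np.sin(a),np.cos(a)]]); t=wc-Rm@mc
print('bay',t,np.degrees(a)); print((W-(M@Rm.T+t))*1000)
c=np.array([.5797,-.1704]); print('crate in bay',(c-t)@Rm)
E
python3 m2.py
```

```text
bay [0.5129 0.2039] 97.29512486941957
[[-0.4688 -2.1213]
 [ 2.4271 -4.8853]
 [-3.9355  3.4294]
 [ 0.9457  2.2998]
 [ 1.2024 -1.0023]
 [-0.171   2.2798]]
crate in bay [-0.3797 -0.0187]
```

```bash
cat > m3.py <<'E'
from h import *
np.set_printoptions(precision=1,suppress=True)
Ps=[]
for n in('scene','side'):
    z=np.load(n+'1.npz'); P=cloud(z['d'],cam(n)).reshape(-1,3); Ps.append(P)
P=np.vstack(Ps)-[.675,0,.231]; P=P[(abs(P[:,0])<.12)&(abs(P[:,1])<.12)&(P[:,2]>-.01)&(P[:,2]<.2)]*1000
for h in range(-10,200,10):
    q=P[(P[:,2]>=h)&(P[:,2]<h+10)]
    if len(q)>3: print(h,len(q),'x',np.percentile(q[:,0],[1,99]),'y',np.percentile(q[:,1],[1,99]))
E
python3 m3.py
```

```text
10 39 x [-57.   53.1] y [-9.5 15. ]
20 75 x [-58.9  54.3] y [-10.3  14.8]
30 84 x [-59.4  55.6] y [-9.8 15.2]
40 59 x [-59.2  57.7] y [-9.6 15.8]
50 75 x [-73.9  68.6] y [-11.4  17.8]
60 244 x [-75.7  72.8] y [-11.4  19. ]
70 247 x [-73.8  72.1] y [-15.9  21.7]
80 209 x [-73.5  70.9] y [-16.6  22.6]
90 214 x [-71.9  70.1] y [-17.9  24.2]
100 279 x [-70.7  68.5] y [-18.1  22.4]
110 280 x [-68.5  66.8] y [-12.   16.2]
120 82 x [-41.1  42. ] y [-32.1  41.9]
130 167 x [-39.6  36.6] y [-35.8  42.5]
140 183 x [-40.5  36.5] y [-36.2  42.6]
150 189 x [-40.   36.7] y [-36.   42.3]
160 244 x [-38.8  36.2] y [-36.4  40.8]
170 234 x [-32.9  35.1] y [-36.   37.1]
180 90 x [-39.9  35.7] y [-35.8  42. ]
190 227 x [-39.7  37.1] y [-36.9  42.5]
```

```bash
cat >> m3.py <<'E'
print('---')
P=P-[-1,2.5,0]
P=np.vstack([P*[a,b,1] for a in(1,-1) for b in(1,-1)])
for th in range(0,91,10):
    t=np.radians(th); s=P[:,0]*np.cos(t)+P[:,1]*np.sin(t)
    f=lambda lo,hi:np.percentile(s[(P[:,2]>lo)&(P[:,2]<hi)],99.3)
    fi=f(12,47); print(th,round(fi,1),[round(f(a,b)-fi,1) for a,b in((50,70),(70,90),(90,115),(115,135),(135,200))])
E
python3 m3.py|sed -n '/---/,$p'
```

```text
---
0 58.0 [np.float64(16.7), np.float64(15.2), np.float64(12.5), np.float64(8.9), np.float64(-19.3)]
10 57.7 [np.float64(16.7), np.float64(15.5), np.float64(12.6), np.float64(8.3), np.float64(-19.1)]
20 55.7 [np.float64(17.3), np.float64(15.7), np.float64(13.2), np.float64(8.4), np.float64(-16.9)]
30 52.4 [np.float64(16.9), np.float64(15.6), np.float64(12.9), np.float64(8.6), np.float64(-13.6)]
40 47.6 [np.float64(15.7), np.float64(15.1), np.float64(12.2), np.float64(8.1), np.float64(-8.4)]
50 41.7 [np.float64(14.1), np.float64(13.7), np.float64(11.2), np.float64(7.4), np.float64(-2.2)]
60 34.9 [np.float64(12.0), np.float64(11.7), np.float64(9.8), np.float64(6.7), np.float64(4.4)]
70 28.0 [np.float64(8.6), np.float64(8.6), np.float64(7.4), np.float64(10.8), np.float64(11.3)]
80 20.4 [np.float64(5.2), np.float64(5.1), np.float64(4.6), np.float64(18.2), np.float64(19.1)]
90 12.6 [np.float64(3.7), np.float64(7.1), np.float64(8.8), np.float64(26.0), np.float64(26.9)]
```

```bash
python3 - <<'E'
from h import *
z=np.load('side1.npz')['p'][60:125,150:225,::-1]; a=cv2.resize(z,None,fx=6,fy=6,interpolation=cv2.INTER_CUBIC)
z=np.load('scene1.npz')['p'][140:230,250:350,::-1]; b=cv2.resize(z,(433,390),interpolation=cv2.INTER_CUBIC)
im=np.hstack([cv2.resize(a,(350,390)),b]); cv2.imwrite('pics/grip.png',np.clip(im*2.2,0,255).astype(np.uint8))
E
```

```text
(no output)
```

View pics/grip.png

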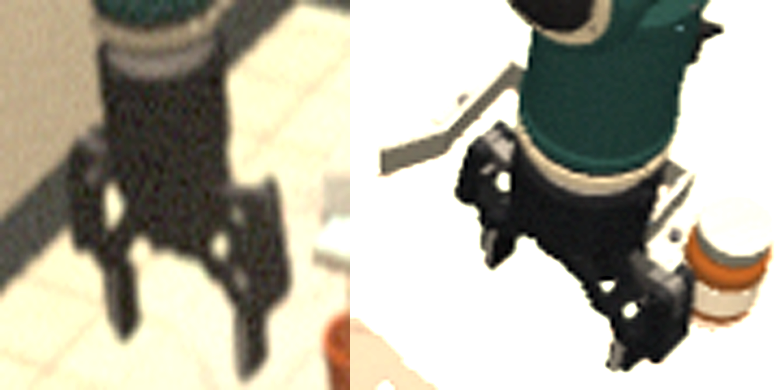

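```bash
cat >> h.py <<'E'
TH=np.radians(67); U=None
def plan(contact, d_deg, gap=0., tz=-.003, along=.0295, lat=.048):
    """tool target so that the leading (+tool y) finger corner lies at contact, tool y at d-67deg"""
    d=np.radians(d_deg); dv=np.array([np.cos(d),np.sin(d)]); n=np.array([-dv[1],dv[0]])
    xy=np.array(contact)-dv*(along+gap)+n*lat
    s=bot.read_state(); M=R.from_rotvec(s['tcp_rot']).as_matrix()
    sh=M.T@(np.r_[xy,tz]-s['tool_pos'])*100
    cur=np.degrees(np.arctan2(M[1,1],M[0,1])); tw=-(d_deg-67-cur)
    return xy,sh,tw
E
cat > m4.py <<'E'
from h import *
np.set_printoptions(precision=3,suppress=True)
print(R.from_rotvec(bot.read_state()['tcp_rot']).as_matrix()); print(bot.calibration('wrist')['T_tool_cam'])
P=cloud(np.load('scene1.npz')['d'],cam('scene'))
print('pot',P[330,219],'lowcrate',[P[v,u] for u,v in((265,283),(341,276),(316,250),(295,318))],'knife',P[92,225])
Q=np.vstack([P.reshape(-1,3),cloud(np.load('side1.npz')['d'],cam('side')).reshape(-1,3)])-[.674,.0025,.231]
for h in range(190,270,10):
    q=Q[(Q[:,2]>h)&(Q[:,2]<h+10)&(abs(Q[:,0])<.15)&(abs(Q[:,1])<.15)]
    if len(q): print(h,len(q),np.percentile(q[:,:2],[1,99],axis=0).tolist())
c=np.array([.5797,-.1704]);a=np.radians(98.8)
f=c-.055*np.array([np.cos(a),np.sin(a)]); print('face',f)
print(plan(f,98.8,.03))
E
python3 m4.py
```

```text
[[-0.     1.    -0.002]
 [ 1.     0.     0.   ]
 [ 0.    -0.002 -1.   ]]
[[-0.     0.951  0.31   0.079]
 [ 1.     0.     0.     0.   ]
 [ 0.     0.31  -0.951 -0.141]
 [ 0.     0.     0.     1.   ]]
pot [ 0.7   -0.296  0.026] lowcrate [array([ 0.707, -0.139,  0.083]), array([0.833, 0.016, 0.085]), array([0.737, 0.028, 0.079]), array([ 0.818, -0.14 ,  0.048])] knife [0.06  0.297 0.022]
face [ 0.588 -0.225]
(array([ 0.55 , -0.291]), array([-29.092, -12.407,  23.332]), np.float64(-31.799571226939378))
```

```bash
sed -i 's/^Q=\(.*\)$/Q=(\1)*1000/; s/<.15)/<150)/g; s/\[.674/[.674/' m4.py; python3 m4.py | grep '\[\[' | tail -8
```

```text
190 227 [[-38.72003780281166, -39.39850213540749], [38.10620287093838, 40.015349156837814]]
200 238 [[-38.27921772264819, -39.241605939995935], [38.240923796700216, 39.66105968838627]]
210 219 [[-36.783023886324436, -37.794717693140385], [36.30657464688932, 38.66425046537251]]
220 222 [[-36.67819741322194, -37.4727519542748], [36.41831060477184, 37.34128342477164]]
230 215 [[-36.87566111263517, -37.462715381084834], [36.2571990087792, 37.201540867249435]]
240 238 [[-36.299889145034186, -37.45799061201883], [36.264246418704786, 38.585866679987966]]
250 263 [[-36.02966158650668, -37.87810019388019], [36.233052884149856, 39.011462121716036]]
260 255 [[-36.10370437993574, -37.59767026386006], [36.503990623911314, 37.12622534046797]]
```

Request:
step_arm([
  [8.54,0,0,-4,0],
  [8.54,0,0,-8,0],
  [8.54,-3,-1.2,-8,-4],
  [8.54,-7,-3,-8,-8],
  [8.54,-11,-4.7,-8,-12],
  [8.54,-15,-6.4,-8,-16],
  [8.54,-19,-8.1,-8,-20],
  [8.54,-23,-9.8,-8,-24],
  [8.54,-27,-11.5,-8,-28],
  [8.54,-29.5,-12.1,-8,-32],
  [8.54,-29.5,-12.1,-8,-32],
  [8.54,-29.5,-12.1,-4,-32],
  [8.54,-29.5,-12.1,0,-32],
  [8.54,-29.5,-12.1,4,-32],
  [8.54,-29.5,-12.1,8,-32],
  [8.54,-29.5,-12.1,12,-32],
  [8.54,-29.5,-12.1,16,-32],
  [8.54,-29.5,-12.1,20,-32],
  [8.54,-29.5,-12.1,22.5,-32],
  [8.54,-29.5,-12.1,23,-32],
])

```text
time: 2.1
tool_pos: [0.5508, -0.2918, -0.0034]
tcp_rot: [-1.519, -2.74, -0.001]
wrist_force: [-0.6, -0.1, -0.0]
width: 0.996
grip_force: 0.0
```

```bash
cat > look.py <<'E'
from h import *
import sys
np.set_printoptions(precision=4,suppress=True)
B=np.array([.5129,.2039]); BA=97.3
def look(tag=None,guess=(.5797,-.1704)):
    """crate pose from the top slab (z 0.222..0.238) and foot top, both views"""
    Qs=[]
    for n in('scene','side'):
        C=cam(n); p,d=bot.read_camera(n)
        if tag: cv2.imwrite(f'pics/{n}{tag}.png',p[:,:,::-1])
        Q=cloud(d,C).reshape(-1,3); c=p.reshape(-1,3).astype(int); ok=(c[:,0]-c[:,2]>25)
        Q=Q[ok&(abs(Q[:,2]-.23)<.007)&(np.hypot(*(Q[:,:2]-guess).T)<.11)]
        if len(Q)>100:
            r=cv2.minAreaRect((Q[:,:2]*1000).astype(np.float32)); (w,h),a=r[1],r[2]
            a=a+90 if w>h else a   # angle of the long side -> crate x is normal to it
            a=a if w>h else a+180 if a+180<140 else a
            while a<50: a+=90
            e=np.radians(BA); M=np.array([[np.cos(e),np.sin(e)],[-np.sin(e),np.cos(e)]])
            ce=np.array(r[0])/1000; print(n,len(Q),ce,r[1],'yaw',a,'| in bay mm',M@(ce-B)*1000,'dyaw',a-BA)
if __name__=='__main__':
    s=bot.read_state(); print(s['time'],s['tool_pos'],s['wrist_force'])
    look(sys.argv[1],(float(sys.argv[2]),float(sys.argv[3])))
E
python3 look.py 2 .58 -.17
```

```text
2.1 [ 0.5508 -0.2918 -0.0034] [-0.5624 -0.0612 -0.05  ]
scene 725 [ 0.5793 -0.1703] (111.00128173828125, 81.62141418457031) yaw 98.7510118484497 | in bay mm [-379.5682  -18.2921] dyaw 1.4510118484497099
side 284 [ 0.5816 -0.1957] (110.350341796875, 142.6055908203125) yaw 98.9672737121582 | in bay mm [-405.0984  -17.4039] dyaw 1.667273712158206
```

View pics/side2.png

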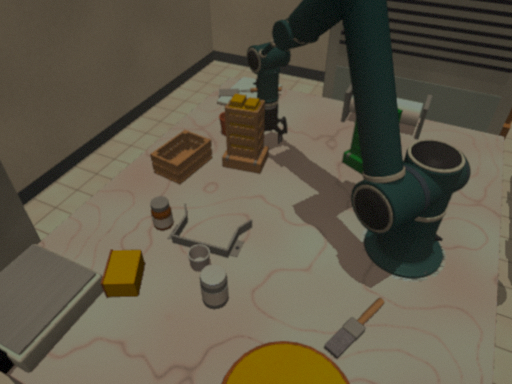

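The fingers are behind the crate at (275,135), clear of the pot. First push stretch.

Request:
step_arm([
  [8.54,0.93,0.37,0,0],
  [8.54,1.86,0.73,0,0],
  [8.54,2.23,0.88,0,0],
  [8.54,2.6,1.02,0,0],
  [8.54,3.0,1.17,0,0],
  [8.54,3.4,1.33,0,0],
  [8.54,3.8,1.49,0,0],
  [8.54,4.2,1.65,0,0],
  [8.54,4.6,1.8,0,0],
  [8.54,5.0,1.96,0,0],
  [8.54,5.4,2.12,0,0],
  [8.54,5.8,2.28,0,0],
  [8.54,6.2,2.43,0,0],
  [8.54,6.6,2.59,0,0],
  [8.54,7.0,2.75,0,0],
  [8.54,7.4,2.9,0,0],
  [8.54,7.4,2.9,0,0],
])

```text
time: 3.9
tool_pos: [0.5404, -0.2184, 0.0021]
tcp_rot: [1.522, 2.744, -0.002]
wrist_force: [0.5, -4.6, -0.7]
width: 1.002
grip_force: 2.4
```

```bash
python3 look.py 3 .572 -.12
```

```text
3.9 [ 0.5404 -0.2184  0.0021] [ 0.4727 -4.5502 -0.7471]
scene 608 [ 0.574  -0.1268] (111.06462097167969, 81.47005462646484) yaw 96.47911071777344 | in bay mm [-335.8063  -18.5459] dyaw -0.8208892822265597
side 296 [ 0.5722 -0.1238] (111.88353729248047, 85.93645477294922) yaw 96.6529655456543 | in bay mm [-332.5305  -17.1715] dyaw -0.6470344543457003
```

Request:
step_arm([
  [8.54,-0.9,-0.4,0,0],
  [8.54,-1.2,0.2,0,0],
  [8.54,-1.46,0.75,0,0],
  [8.54,-1.0,0.95,0,0],
  [8.54,-0.54,1.14,0,0],
  [8.54,-0.15,1.3,0,0],
  [8.54,0.25,1.48,0,0],
  [8.54,0.65,1.65,0,0],
  [8.54,1.05,1.81,0,0],
  [8.54,1.45,1.98,0,0],
  [8.54,1.85,2.15,0,0],
  [8.54,2.25,2.32,0,0],
  [8.54,2.65,2.49,0,0],
  [8.54,3.05,2.66,0,0],
  [8.54,3.45,2.83,0,0],
  [8.54,3.85,3.0,0,0],
  [8.54,3.85,3.0,0,0],
])

```text
time: 5.7
tool_pos: [0.5447, -0.1684, 0.0013]
tcp_rot: [1.522, 2.747, -0.001]
wrist_force: [1.5, -4.4, -2.5]
width: 1.003
grip_force: 2.1
```

```bash
python3 look.py 4 .57 -.08
```

```text
5.7 [ 0.5447 -0.1684  0.0013] [ 1.4581 -4.4075 -2.5154]
scene 527 [ 0.5675 -0.0787] (102.45560455322266, 81.57627868652344) yaw 99.96873378753662 | in bay mm [-287.2865  -18.2914] dyaw 2.668733787536624
side 324 [ 0.562  -0.0834] (111.18636322021484, 98.36336517333984) yaw 99.50332641601562 | in bay mm [-291.2641  -12.2353] dyaw 2.203326416015628
```

Request:
step_arm([
  [8.54,-0.92,-0.38,0,0],
  [8.54,-0.67,-0.98,0,0],
  [8.54,-0.2,-0.79,0,0],
  [8.54,0.26,-0.6,0,0],
  [8.54,0.7,-0.42,0,0],
  [8.54,1.15,-0.24,0,0],
  [8.54,1.6,-0.05,0,0],
  [8.54,2.05,0.13,0,0],
  [8.54,2.5,0.31,0,0],
  [8.54,2.95,0.5,0,0],
  [8.54,3.4,0.68,0,0],
  [8.54,3.85,0.87,0,0],
  [8.54,4.3,1.05,0,0],
  [8.54,4.75,1.23,0,0],
  [8.54,5.2,1.42,0,0],
  [8.54,5.65,1.6,0,0],
  [8.54,6.1,1.78,0,0],
  [8.54,6.55,1.97,0,0],
  [8.54,6.55,1.97,0,0],
])

```text
time: 7.7
tool_pos: [0.5262, -0.1022, 0.0012]
tcp_rot: [1.522, 2.748, -0.001]
wrist_force: [1.4, -2.6, -3.0]
width: 1.002
grip_force: 1.6
```

```bash
python3 look.py 5 .55 -.01
```

```text
7.7 [ 0.5262 -0.1022  0.0012] [ 1.3707 -2.6443 -3.0077]
scene 488 [ 0.5585 -0.0119] (95.7763900756836, 83.97354125976562) yaw 102.1023759841919 | in bay mm [-219.8379  -17.8371] dyaw 4.802375984191897
side 358 [ 0.5507 -0.0136] (113.28584289550781, 93.52426147460938) yaw 102.92163467407227 | in bay mm [-220.5444   -9.8608] dyaw 5.6216346740722685
```

View pics/scene5.png

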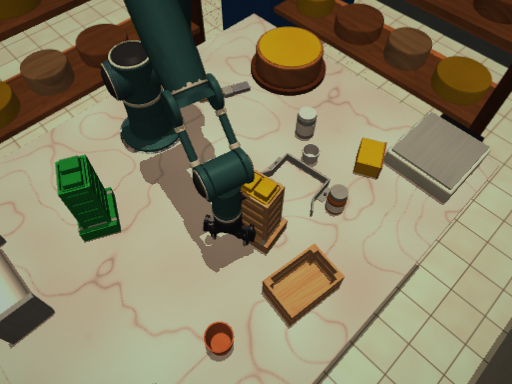

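Request:
step_arm([
  [8.54,-0.94,-0.34,0,0],
  [8.54,-0.7,-1.0,0,0],
  [8.54,-0.23,-0.82,0,0],
  [8.54,0.23,-0.64,0,0],
  [8.54,0.7,-0.46,0,0],
  [8.54,1.15,-0.29,0,0],
  [8.54,1.6,-0.12,0,0],
  [8.54,2.05,0.06,0,0],
  [8.54,2.5,0.23,0,0],
  [8.54,2.95,0.4,0,0],
  [8.54,3.4,0.57,0,0],
  [8.54,3.85,0.75,0,0],
  [8.54,4.3,0.92,0,0],
  [8.54,4.75,1.09,0,0],
  [8.54,5.2,1.26,0,0],
  [8.54,5.65,1.44,0,0],
  [8.54,6.1,1.61,0,0],
  [8.54,6.1,1.61,0,0],
])

```text
time: 9.6
tool_pos: [0.5076, -0.0421, 0.0013]
tcp_rot: [1.522, 2.748, -0.001]
wrist_force: [-0.1, -3.7, -1.5]
width: 0.998
grip_force: 1.9
```

```bash
python3 look.py 6 .537 .045
```

```text
9.6 [ 0.5076 -0.0421  0.0013] [-0.1238 -3.672  -1.5178]
scene 479 [0.5454 0.0501] (107.25749969482422, 81.88276672363281) yaw 95.66679191589355 | in bay mm [-156.668   -12.6829] dyaw -1.6332080841064425
side 379 [0.5416 0.052 ] (110.52117919921875, 85.11027526855469) yaw 96.19063806533813 | in bay mm [-154.3309   -9.1297] dyaw -1.1093619346618624
```

Request:
step_arm([
  [8.54,-0.9,-0.44,0,0],
  [8.54,-1.2,0.15,0,0],
  [8.54,-1.43,0.64,0,0],
  [8.54,-0.96,0.81,0,0],
  [8.54,-0.49,0.98,0,0],
  [8.54,-0.07,1.13,0,0],
  [8.54,0.35,1.29,0,0],
  [8.54,0.77,1.44,0,0],
  [8.54,1.2,1.6,0,0],
  [8.54,1.62,1.75,0,0],
  [8.54,2.05,1.9,0,0],
  [8.54,2.47,2.06,0,0],
  [8.54,2.9,2.21,0,0],
  [8.54,3.3,2.36,0,0],
  [8.54,3.74,2.52,0,0],
  [8.54,3.74,2.52,0,0],
])

```text
time: 11.3
tool_pos: [0.5094, 0.0029, 0.0014]
tcp_rot: [1.522, 2.747, -0.001]
wrist_force: [1.8, -4.8, -1.6]
width: 1.0
grip_force: 2.2
```

```bash
python3 look.py 7 .533 .09
```

```text
11.3 [0.5094 0.0029 0.0014] [ 1.8145 -4.8407 -1.6327]
scene 401 [0.5449 0.0948] (88.20435333251953, 83.2059555053711) yaw 97.19565057754517 | in bay mm [-112.3097  -17.8532] dyaw -0.10434942245483114
side 415 [0.5326 0.0908] (111.4304428100586, 94.29039001464844) yaw 96.32811641693115 | in bay mm [-114.6468   -5.2229] dyaw -0.9718835830688448
```

View pics/side7.png

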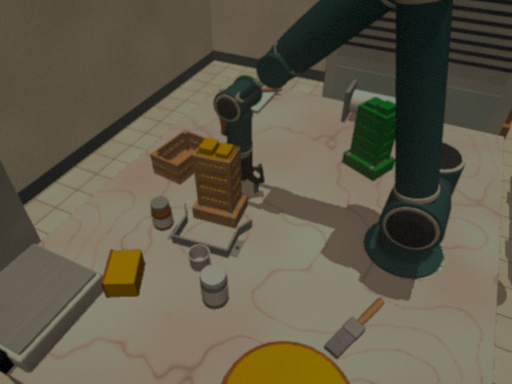

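```bash
python3 - <<'E'
import cv2
a=cv2.imread('pics/side7.png')[185:260,155:265]; cv2.imwrite('pics/c7.png',cv2.resize(a,None,fx=7,fy=7,interpolation=cv2.INTER_CUBIC))
E
```

```text
(no output)
```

View pics/c7.png

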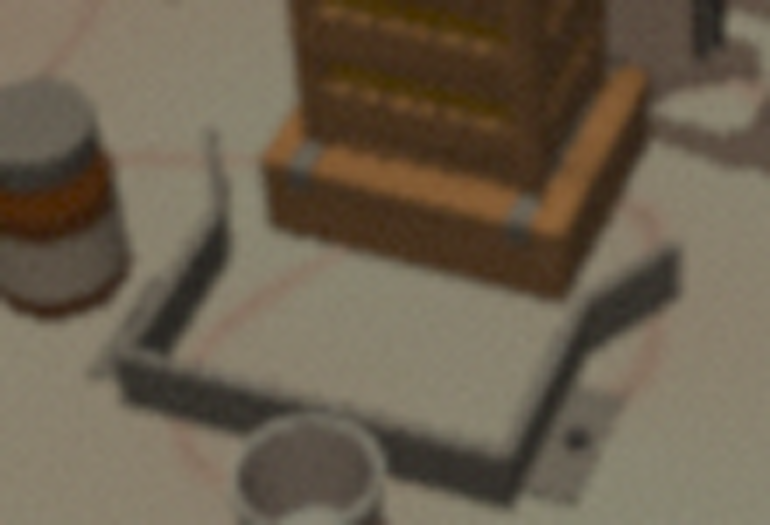

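The foot's front edge, top corners (265,165) and (562,235), is between the lips and not touching them.

```bash
cat > foot.py <<'E'
from h import *
np.set_printoptions(precision=1,suppress=True)
B=np.array([.5129,.2039]); e=np.radians(97.3); M=np.array([[np.cos(e),np.sin(e)],[-np.sin(e),np.cos(e)]])
def rep(crop,off=(155,185)):
    for z,c in crop.items():
        q=(M@(onplane(np.array(c)/7.+off-.43,cam('side'),z)[:,:2]-B).T).T*1000
        d=q[1]-q[0]; print(z,q.tolist(),'yaw',-np.degrees(np.arctan2(d[0],d[1])),'mid',q[:2].mean(0),np.hypot(*d))
if __name__=='__main__': rep({.045:[(265,165),(562,237),(645,75)],0.:[(270,228),(558,298)]})
E
python3 foot.py
```

```text
0.045 [[-50.52491201371476, -69.4190916025649], [-49.82557237458087, 64.96202740269233], [-155.34151170460117, 64.61664005765132]] yaw -0.2981731982668223 mid [-50.2  -2.2] 134.38293872748866
0.0 [[-56.719335235981006, -74.82297585232186], [-56.88929227889062, 59.06045890176196]] yaw 0.07273353902498472 mid [-56.8  -7.9] 133.88354262920987
```

Request:
step_arm([
  [8.54,-0.91,-0.41,0,0],
  [8.54,-0.7,-0.86,0,0],
  [8.54,-0.24,-0.67,0,0],
  [8.54,0.22,-0.47,0,0],
  [8.54,0.68,-0.27,0,0],
  [8.54,1.14,-0.08,0,0],
  [8.54,1.6,0.12,0,0],
  [8.54,2.06,0.31,0,0],
  [8.54,2.52,0.51,0,0],
  [8.54,2.98,0.7,0,0],
  [8.54,3.44,0.9,0,0],
  [8.54,3.9,1.09,0,0],
  [8.54,4.36,1.29,0,0],
  [8.54,4.82,1.48,0,0],
  [8.54,5.28,1.68,0,0],
  [8.54,5.74,1.87,0,0],
  [8.54,6.2,2.07,0,0],
  [8.54,6.2,2.07,0,0],
])

```text
time: 13.2
tool_pos: [0.4937, 0.0665, 0.0011]
tcp_rot: [1.522, 2.748, -0.001]
wrist_force: [0.1, -3.7, -0.6]
width: 0.999
grip_force: 2.0
```

```bash
python3 look.py 8 .522 .15;  python3 - <<'E'
import cv2
a=cv2.imread('pics/side8.png')[185:260,155:265]; cv2.imwrite('pics/c8.png',cv2.resize(a,None,fx=7,fy=7,interpolation=cv2.INTER_CUBIC))
E
```

```text
13.2 [0.4937 0.0665 0.0011] [ 0.1181 -3.743  -0.5526]
scene 405 [0.5264 0.1575] (108.74098205566406, 84.0363540649414) yaw 94.12670755386353 | in bay mm [-47.7062  -7.5119] dyaw -3.1732924461364718
side 448 [0.5239 0.1592] (111.87284088134766, 83.41226959228516) yaw 95.09522151947021 | in bay mm [-45.71    -5.2684] dyaw -2.2047784805297823
```

View pics/c8.png

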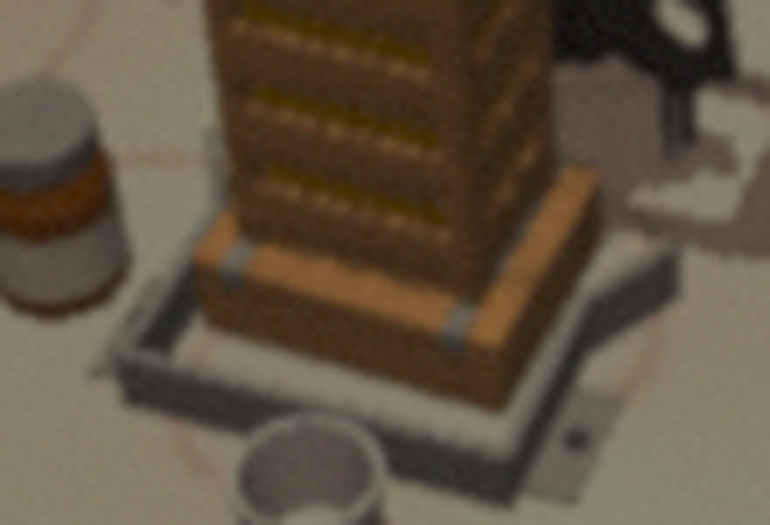

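Request:
step_arm([
  [8.54,-0.89,-0.45,0,0],
  [8.54,-1.3,0.35,0,0],
  [8.54,-0.84,0.56,0,0],
  [8.54,-0.39,0.76,0,0],
  [8.54,0.0,0.93,0,0],
  [8.54,0.37,1.1,0,0],
  [8.54,0.74,1.26,0,0],
  [8.54,1.1,1.42,0,0],
  [8.54,1.47,1.59,0,0],
  [8.54,1.84,1.75,0,0],
  [8.54,2.2,1.91,0,0],
  [8.54,2.57,2.08,0,0],
  [8.54,2.94,2.24,0,0],
  [8.54,3.27,2.39,0,0],
  [8.54,3.27,2.39,0,0],
])

```text
time: 14.8
tool_pos: [0.4975, 0.1066, 0.0016]
tcp_rot: [1.522, 2.747, -0.001]
wrist_force: [1.8, -5.7, 0.5]
width: 1.003
grip_force: 2.8
```

```bash
python3 look.py 9 .516 .198
```

```text
14.8 [0.4975 0.1066 0.0016] [ 1.8247 -5.7475  0.5372]
scene 336 [0.5245 0.1979] (96.31024932861328, 84.79816436767578) yaw 97.08359575271606 | in bay mm [ -7.4116 -10.7227] dyaw -0.2164042472839327
side 489 [0.5158 0.199 ] (111.68058776855469, 81.70074462890625) yaw 97.07665348052979 | in bay mm [-5.1813 -2.2448] dyaw -0.223346519470212
```

Request:
step_arm([
  [8.54,0.18,0.08,0,0],
  [8.54,0.36,0.17,0,0],
  [8.54,0.54,0.25,0,0],
  [8.54,0.73,0.33,0,0],
  [8.54,0.73,0.33,0,0],
])

```text
time: 15.4
tool_pos: [0.4966, 0.1079, 0.0019]
tcp_rot: [1.52, 2.743, -0.014]
wrist_force: [2.2, -36.9, 6.9]
width: 1.003
grip_force: 18.7
```

Request:
step_arm([
  [8.54,-0.73,-0.33,0,0],
  [8.54,-1.8,-0.9,0,0],
  [8.54,-3.6,-1.8,0,0],
  [8.54,-5.4,-2.7,0,0],
  [8.54,-5.4,-2.7,0,0],
])

```text
time: 15.9
tool_pos: [0.5015, 0.0537, 0.0012]
tcp_rot: [-1.525, -2.747, 0.0]
wrist_force: [-0.4, 0.3, 0.3]
width: 1.002
grip_force: 0.0
```

```bash
python3 look.py 10 .514 .20;  python3 - <<'E'
import cv2,numpy as np
f=lambda a,s:cv2.resize(a,None,fx=s,fy=s,interpolation=cv2.INTER_CUBIC)
a=f(cv2.imread('pics/side10.png')[205:262,160:262],5); b=f(cv2.imread('pics/scene10.png')[145:235,240:340],2.8)
b=cv2.resize(b,(280,a.shape[0])) ; cv2.imwrite('pics/c10.png',np.clip(np.hstack([a,b])*1.5,0,255).astype(np.uint8)); print(a.shape,b.shape)
E
```

```text
15.9 [0.5015 0.0537 0.0012] [-0.4416  0.3342  0.2793]
scene 413 [0.5165 0.1971] (111.88560485839844, 82.93036651611328) yaw 96.00909376144409 | in bay mm [-7.159  -2.7473] dyaw -1.2909062385559054
side 484 [0.5147 0.1991] (111.3976058959961, 81.9416275024414) yaw 97.14396572113037 | in bay mm [-4.9628 -1.1903] dyaw -0.15603427886962606
(285, 510, 3) (285, 280, 3)
```

View pics/c10.png

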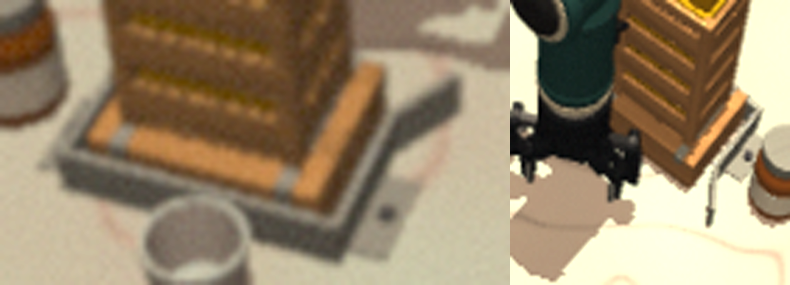

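Driving force rose to 37 N with no further travel, so the crate is against the stop. In the picture the foot's front edge is on the end-stop rim along its whole width. I'm retreating.

Request:
step_arm([
  [8.54,-2,-1,0,0],
  [8.54,-4,-2,-1,0],
  [8.54,-4,-2,-5,0],
  [8.54,-4,-2,-9,0],
  [8.54,-4,-2,-13,0],
  [8.54,-4,-2,-17,0],
  [8.54,-4,-2,-21,0],
  [8.54,-4,-2,-21,0],
  [8.54,-4,-2,-21,0],
])

```text
time: 16.9
tool_pos: [0.5067, 0.0113, 0.2127]
tcp_rot: [1.52, 2.746, 0.003]
wrist_force: [0.0, -0.0, -1.6]
width: 0.999
grip_force: 0.0
```

```bash
python3 look.py 11 .514 .20; python3 - <<'E'
from h import *
# bystanders: difference of first and last side/scene picture
for n,pts in dict(side=dict(mustard=(161,200),can=(214,272),ram=(193,255),cheese=(125,262)),scene=dict(pot=(219,330),low=(265,283))).items():
    a=np.load(n+'1.npz')['p'].astype(int); b=cv2.imread(f'pics/{n}11.png')[:,:,::-1].astype(int)
    for k,(u,v) in pts.items(): print(k,abs(a-b)[v-12:v+13,u-12:u+13].mean().round(1))
E
```

```text
16.9 [0.5067 0.0113 0.2127] [ 0.0232 -0.0263 -1.5647]
scene 490 [0.5166 0.1958] (111.60395812988281, 85.42622375488281) yaw 96.53676891326904 | in bay mm [-8.4738 -2.6654] dyaw -0.7632310867309542
side 484 [0.5153 0.199 ] (111.92555236816406, 82.62693786621094) yaw 97.58661651611328 | in bay mm [-5.1496 -1.7476] dyaw 0.2866165161132841
mustard 3.5
can 3.7
ram 3.1
cheese 2.5
pot 4.6
low 16.2
```

```bash
python3 - <<'E'
from h import *
from foot import M,B
np.set_printoptions(precision=1,suppress=True)
p,d=bot.read_camera('side'); P=cloud(d,cam('side')).reshape(-1,3); c=p.reshape(-1,3).astype(int)
xy=(P[:,:2]-B)@M.T*1000; z=P[:,2]*1000; wood=c[:,0]-c[:,2]>35
for y in range(-70,80,20):
    s=abs(xy[:,1]-y)<10
    f=xy[s&wood&(abs(z-45)<5)&(abs(xy[:,0]-45)<25),0]; r=xy[s&~wood&(abs(z-32)<5)&(abs(xy[:,0]-55)<20),0]
    print(y,len(f),f.max() if len(f) else None,len(r),np.percentile(r,[5,50,95]) if len(r) else None)
E
```

```text
-70 28 49.87553297140802 16 [47.9 52.7 55.5]
-50 27 49.68165159702427 25 [48.1 50.8 56.3]
-30 42 52.36997518308184 19 [48.  51.7 56.3]
-10 43 49.86894152042218 18 [48.6 52.8 55.5]
10 44 50.03088965134481 21 [47.7 52.1 56.2]
30 42 52.14200697520132 22 [49.3 52.  58.4]
50 36 52.782767693518096 26 [49.  53.2 57.9]
70 26 51.226700831052845 23 [37.2 53.3 57.3]
```

```bash
python3 -c "from workcell import bot; print(bot.finish_job())"
```

```text
the job is handed in; nothing more can be done
None
```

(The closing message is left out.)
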